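# Show the red problem tablet to the lesson camera

### The job

The online shogi lesson is about to start: draw the red-topped problem tablet straight up out of its slot in the wooden rack and hold it up in front of the lesson camera, centred on the lens's line of sight 16 cm from the glass, upright in the camera's picture, with its diagram side squarely facing the lens (the lens looks somewhat downward, so lean the tablet to match). Finish while still holding it there, still and in the air; do not let it go. Leave the other two tablets in their slots, do not bump the camera, and leave the teacup where it stands.

Things in the scene. Friction and masses are not known exactly. Their poses are not given: they have to be found in the camera images.
- red_tablet_center (a point): Centre of the tablet to show, a 60 g wood plate 8 mm thick (x), 70 wide (y), 120 tall (z), red band on its top 10 mm. +x: out of the diagram side (white square with grid, 22 to 82 mm above the foot); z: up to the band. Upright in any one slot, diagram towards the rack's +x, lower 40 mm in the slot. Top edge 60 mm above this point; top 38 mm clear of the diagram, good to grip across the thickness.
- blue_tablet_center (a point): Centre of an identical tablet with a blue band, in another slot; leave it.
- green_tablet_center (a point): Centre of an identical tablet with a green band, in another slot; leave it.
- rack: Red-brown wooden block, fixed on the table, 190 mm (x) by 100 (y) by 52 high; origin at the centre of its underside; z up, +x roughly away from the robot. Three slots open upward at x = -70, 0 and +70 mm, each 40 mm deep (floor 12 mm above the table), about 11 mm wide (x) and 74 long (y), so a tablet has about 1.5 mm play each side.
- focus (a point): Where the tablet's centre belongs: a point in empty air on the lens's line of sight, 160 mm in front of the glass, 245 to 306 mm above the table. +x points from here to the lens; z is up in the camera's picture, leaning 0.2 to 0.5 rad from vertical (top away from the lens). Shown rightly, the tablet's axes are parallel to these.
- lens (a point): Centre of the lens glass: dark blue disc 26 mm across on a black barrel (40 mm across, 14 long) of the white camera head (70 x 74 x 50 mm), 60 mm from the head's pivot, which is 350 mm above the table on a fixed black stand (disc foot 110 mm across). Axes as focus: the lens looks along -x, roughly to the robot, tipped down 0.2 to 0.5 rad (differs each time; friction holds it).
- board: Shogi board on squat legs, fixed, 333 mm (x) by 364 (y), top 100 mm above the table; origin on the table under its centre. Fixed on it: a piece box and a black game clock on its +y half (up to 162 mm above the table), three flat pieces.
- teacup_rim (a point): Centre of the mouth of a celadon teacup, 72 mm across and 58 high, loose on the board (mouth 158 mm above the table).

How it is judged:
On the way:
1. the red tablet is drawn up clear of its slot, upright, in the grip (z of red_tablet_center in the frame of rack above 0.114 m and angle between red_tablet_center's own z axis and vertical below 0.3 rad and contact force between red_tablet and the fingers above 0.5 N), for 0.1 s.
At the end, for the whole second after the job is handed in: Red tablet held still in the air by the gripper alone, its centre within 25 mm of the point 160 mm before the lens, diagram to the lens, face and up directions within 0.2 rad of the camera's; other tablets within 15 mm, teacup 20 mm and lens 8 mm of where they were (distance between red_tablet_center and focus below 0.025 m and angle between the x axis of red_tablet_center and the x axis of focus, either way round below 0.2 rad and angle between the z axis of red_tablet_center and the z axis of focus, either way round below 0.2 rad and x of lens in the frame of red_tablet_center above 0.1 m and angle between red_tablet_center's own z axis and vertical below 1 rad and height (world z) of red_tablet_center above 0.2 m and contact force between red_tablet and the fingers above 0.5 N and linear speed of red_tablet below 0.03 m/s and angular speed of red_tablet below 0.15 rad/s and contact force between red_tablet and rack below 0.05 N and contact force between red_tablet and board below 0.05 N and contact force between red_tablet and camera below 0.05 N and contact force between red_tablet and teacup below 0.05 N and distance of each of blue_tablet_center, green_tablet_center from where it was at the start of the episode below 0.015 m and distance of lens from where it was at the start of the episode below 0.008 m and distance of teacup_rim from where it was at the start of the episode below 0.02 m); the arm keeps its last pose, push and grip.
It fails at once if the blue tablet is pulled or knocked from its place (15 mm) (distance of blue_tablet_center from where it was at the start of the episode above 0.015 m).
It fails at once if the green tablet is pulled or knocked from its place (15 mm) (distance of green_tablet_center from where it was at the start of the episode above 0.015 m).
It fails at once if the camera is bumped (over 3 N, or lens shifted 8 mm) (distance of lens from where it was at the start of the episode above 0.008 m or contact force between camera and anything else above 3 N).
It fails at once if the teacup is shifted 20 mm or tipped (distance of teacup_rim from where it was at the start of the episode above 0.02 m or angle between teacup_rim's own z axis and vertical above 0.3 rad).
It also fails if it takes over 38 s, if anything falls off the work surface, if the arm or the gripper's body presses on something with over 40 N, if the wrist force passes 120 N, or if a joint passes its speed limit or range.

### The arm

A 6-joint arm with a two-finger parallel gripper is mounted at the origin on the work surface. World frame = base frame: x ahead of the robot, y to its left, z up, the work surface at z = 0. Lengths are in m, angles in rad, forces in N, time in s.
With the tool pointing down it reaches from about 0.325 to 1 m from the base axis. Payload 5.1 kg.
Tool frame: the origin (TCP) lies at the very end of the fingers, on their centre line; the grasp point (between the pads) lies 19 mm behind it; z points along the fingers, y is the line along which they close (so a half turn about z gives the same grasp; the last joint's range is limited). The gripper opens to 85 mm and grips with 20 to 120 N. Pads are 22 mm wide; open, the fingers measure 114 mm over their backs; the gripper's body (76 mm by 85 mm) begins 54 mm behind the grasp point. The pads swing forward as they close: fully open they stand 13 mm farther back than shut.
Start: joints at [-1.224, 0.124, 1.65, -0, 1.367, -0.083], TCP at [0.271, -0.591, 0.231] pointing down, gripper open.
Joint ranges: [-2.61, 2.61], [-1.02, 2.33], [0.03, 2.71], [-1.35, 4.49], [0.32, 2.68], [-2.91, 2.91]. Speed limits (rad/s): [2.57, 2.57, 3.14, 3.14, 3.14, 3.14].

### API

Orientations are given as a unit quaternion [x, y, z, w].
In Python, from rig import manip, cams gives the robot as it stands.
- The arm moves only by the shell command python3 -m inch 'ROWS' [FORCE]. ROWS is JSON, a list of rows, each an object with "twist": the turn, a rotation vector about the tool's x, y, z in degrees, a list of three; "linear": the shift along the tool's x, y, z in m, a list of three; "claw": the opening, from 0 (shut) to 1 (fully open). In form: [{"twist": [rx, ry, rz], "linear": [dx, dy, dz], "claw": claw}, ...]. A call has exactly 10 rows; each row is the pose to reach, as a shift and turn from the pose commanded when the call began, along the tool's axes at that moment; what a row does not reach only later rows make up. A row lasts 1/8 s, in which the tool goes at most 62.5 mm and 10.7 degrees, less where a joint would pass 70% of its speed; a pose out of reach is approached as far as the arm can. A call with a gripper value outside its range is refused whole. The fingers move at their own pace and stop on an object; FORCE is the grip in N (left out, the last holds). Time passes only in rows, so rows that repeat a pose let the fingers close, or fill a call up. It gives the time, the measured TCP pose, the force, the opening and the grip force at its end, in the units of the state.
- manip.sense(): the state, without advancing time (a new reading comes with each control period).
- cams.capture(name): name is "scene" or "top" or "wrist"; returns the picture (384x512x3 uint8, red, green, blue); there is no depth.
- cams.calibration(name): a dict with "fx", "fy", "cx", "cy" (pixels), "R" (3x3) and "t" (3): a world point X has camera coordinates R X + t; the wrist camera has in their place "mount" (4x4, takes a point from camera to tool coordinates, whose origin is the TCP and whose axes are the flange's). Camera axes: x right, y down, z forward; pixel columns grow to the right and rows downward; lengths in m; the calibration is good to about 2 mm. The wrist camera is an equidistant fisheye: a pixel r from the principal point sees the ray r / f radians off the axis. A picture is of the moment at which its call begins: read the wrist's pose just before it. calibration takes no time and is no camera call.
- manip.close_job(): hands the job in; it is judged then, once.
Trained networks look in the newest picture that a camera, given by its name, has taken for a name from the list of things; names that differ only in an ending like _2 or _b are one class to them, and where a whole thing is asked for, a point or a joint stands for the part that bears it (a point fixed in the world has none). Each returns a list of dicts, best first, with "conf" (0 to 1); they miss things now and then, are a little off and sometimes report something else, mostly with a low value. They report only what shows in the picture. A call takes as long as a camera call.
- cams.outline_of(camera, label): "region" (384x512 bool, what is visible of it) and "bbox" ([left, top, right, bottom] in pixels, round what is visible of it).
The state is a dict: "clock": time; "q": joint angles; "joint_vel": joint speeds; "tau": joint torques, N m; "position": TCP position; "tcp_rot": TCP orientation; "ft_force": force on the tool from outside, world axes, zero at the start; "moment": the same for the moment, N m; "gripper_width": finger opening in m; "grip_force": force on a finger pad.
Only numpy, scipy, OpenCV 4.12 (cv2) and the standard library are available. Lean on these libraries where they do the work, as an engineer would, in place of code of your own. Each camera call takes 0.05 s, during which the arm holds its last target. There are 200 camera calls.

## Working session

There is one attempt and no reset: what is moved stays moved. The work goes in short steps, Python scripts to look and compute and a shell command to move; the robot and the scene stay as the last step left them, time stands still between calls to the robot, and variables do not carry over. Pictures are saved under pics/ and viewed, at most 10 in all, crops included, and the job is handed in when it is done.

```bash
mkdir -p pics
python3 - <<'E'
from rig import manip,cams
import cv2,numpy as np
print(manip.sense())
ims=[]
for n in("scene","top"):
    im=cams.capture(n);cv2.imwrite(f"pics/{n}0.png",im[...,::-1]);ims.append(im)
    c=cams.calibration(n);print(n,{k:np.round(v,4).tolist() for k,v in c.items()})
    for l in("red_tablet_center","blue_tablet_center","green_tablet_center","rack","lens","teacup_rim"):
        print(l,[(round(d['conf'],2),d['bbox'],d['region'].sum()) for d in cams.outline_of(n,l)[:2]])
print({k:np.round(v,4).tolist() for k,v in cams.calibration("wrist").items()})
E
```

```text
{'clock': 0.0, 'q': array([-1.22362106e+00,  1.24514392e-01,  1.65169631e+00, -2.32435669e-05,
        1.36747797e+00, -8.26112665e-02]), 'joint_vel': array([ 0.00061694,  0.0005553 ,  0.00096821, -0.00185973,  0.0013654 ,
       -0.00093929]), 'tau': array([ 2.14075976e-04, -4.23606956e+01, -3.65453446e+01, -1.94254740e-04,
        7.07552681e-03,  5.17834096e-06]), 'position': array([ 0.27059106, -0.59032289,  0.23003381]), 'tcp_rot': array([ 9.76998121e-01,  2.13245336e-01, -1.49509022e-04, -1.03735017e-03]), 'ft_force': array([-0.22308506, -0.37983516,  0.53023533]), 'moment': array([ 0.02528517,  0.04206525, -0.03945725]), 'grip_force': 0.0, 'gripper_width': 0.08532856839009695}
scene {'fx': 383.978, 'fy': 383.978, 'cx': 255.6179, 'cy': 186.874, 'R': [[0.1967, 0.9804, -0.0113], [0.509, -0.112, -0.8534], [-0.838, 0.1621, -0.5211]], 't': [-0.1015, -0.1179, 1.4891]}
red_tablet_center [(0.92, [127.0, 243.4, 167.0, 277.5], np.int64(950))]
blue_tablet_center [(0.86, [137.4, 226.0, 173.1, 255.9], np.int64(655)), (0.6, [327.3, 157.5, 378.5, 193.0], np.int64(1658))]
green_tablet_center [
[... 330 characters left out ...]
, -0.0073], [-0.9955, 0.0181, -0.0928], [0.093, 0.0056, -0.9957]], 't': [-0.0061, 0.608, 0.9473]}
red_tablet_center [(0.52, [343.0, 173.2, 379.0, 184.5], np.int64(327))]
blue_tablet_center [(0.48, [336.4, 203.1, 376.4, 213.1], np.int64(251))]
green_tablet_center [(0.47, [338.1, 230.9, 369.7, 238.1], np.int64(168))]
rack [(0.92, [324.0, 172.6, 377.7, 246.3], np.int64(2101))]
lens [(0.66, [166.3, 68.1, 213.1, 116.6], np.int64(1902))]
teacup_rim [(0.62, [172.5, 258.6, 196.5, 289.5], np.int64(755))]
{'fx': 297.3186, 'fy': 297.3186, 'cx': 258.9437, 'cy': 193.5522, 'mount': [[0.0002, -0.9483, -0.3173, 0.0808], [1.0, -0.0, 0.0006, 0.0006], [-0.0005, -0.3173, 0.9483, -0.1416], [0.0, 0.0, 0.0, 1.0]]}
```

Run:
```python
import cv2,numpy as np
a=cv2.imread("pics/scene0.png");b=cv2.imread("pics/top0.png")
f=lambda im,x,y,w,h,W,H:cv2.resize(im[y:y+h,x:x+w],(W,H),interpolation=cv2.INTER_CUBIC)
cv2.imwrite("pics/mA.png",np.hstack([f(a,110,190,100,120,400,480),f(a,300,110,100,120,400,480)]))
cv2.imwrite("pics/mB.png",np.hstack([f(b,300,150,100,120,400,480),f(b,150,50,100,120,400,480)]))
cv2.imwrite("pics/mC.png",np.hstack([cv2.resize(a,(400,300)),cv2.resize(b,(400,300))]))
```

```text
(no output)
```

View pics/mA.png

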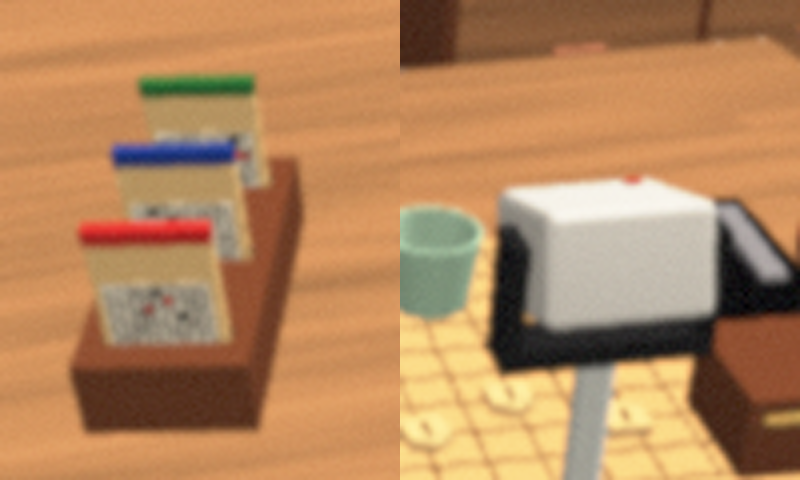

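View pics/mB.png

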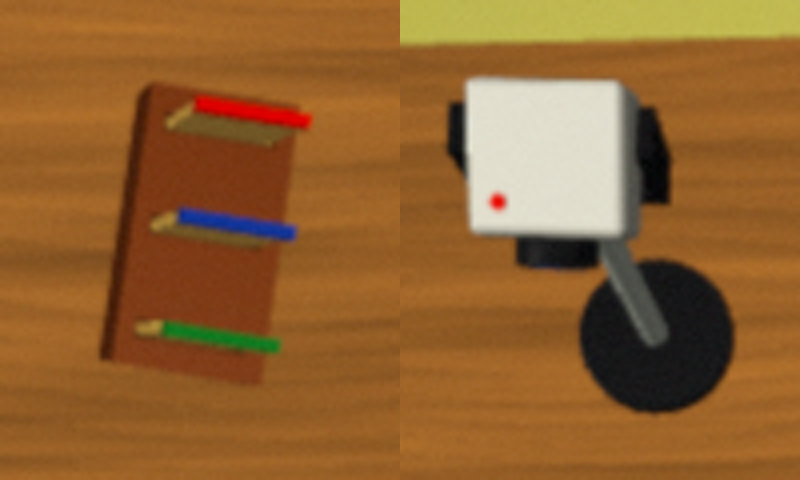

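View pics/mC.png

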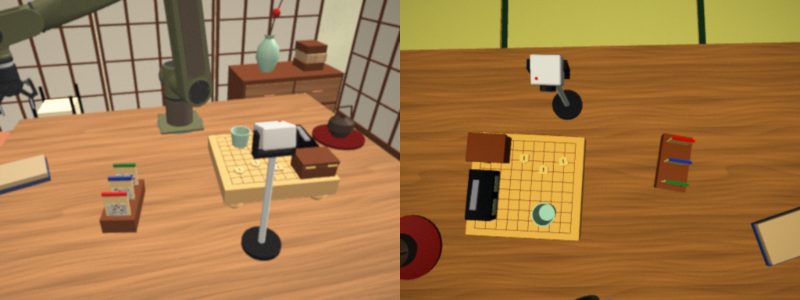

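The pictures show the red tablet in the rack's far (+x) slot, diagram facing away from the robot. The red band is at about (362,177) in the top view. The camera head is at about (187,90) there, with its foot at about (213,134), looking back towards the robot. I'll fit the rack and head models to both views.

```bash
cat > h.py <<'E'
import numpy as np
from scipy.spatial.transform import Rotation as Ro
def proj(c,X):
    p=np.asarray(X)@np.array(c['R']).T+c['t'];return np.c_[c['fx']*p[:,0]/p[:,2]+c['cx'],c['fy']*p[:,1]/p[:,2]+c['cy']]
def head(p): # pivot x,y,yaw,pitch -> R (lens axes), pivot
    R=(Ro.from_euler('z',p[2])*Ro.from_euler('y',-p[3])).as_matrix();return R,np.array([p[0],p[1],.35])
E
python3 - <<'E'
from rig import manip,cams
from h import *
import cv2
from scipy.optimize import least_squares
S,T=cams.calibration("scene"),cams.calibration("top")
# rack from band colour centroids
def cents(f,x0,x1,y0,y1):
    a=cv2.imread(f)[...,::-1].astype(int);r,g,b=a[...,0],a[...,1],a[...,2];o=[]
    for m in(r-np.maximum(g,b)>110,b-np.maximum(r,g)>50,g-np.maximum(r,b)>35):
        m=m.copy();k=np.zeros_like(m);k[y0:y1,x0:x1]=1;m&=k;v,u=np.nonzero(m);o.append((u.mean(),v.mean()))
    return np.array(o)
cs=cents("pics/scene0.png",120,185,200,255);ct=cents("pics/top0.png",330,385,165,245)
print(cs,ct)
def model(p,off,z):
    c,s=np.cos(p[2]),np.sin(p[2]);return np.array([[p[0]+(d+off)*c,p[1]+(d+off)*s,z] for d in(.07,0,-.07)])
f=lambda p:np.r_[(proj(S,model(p,.003,.129))-cs).ravel(),(proj(T,model(p,-.001,.131))-ct).ravel()]
r=least_squares(f,[.6,-.3,0]);print("rack",r.x,np.round(r.fun,1));print("red",model(r.x,0,.072)[0])
# head
L=lambda x,y,z:[x,y*.037,z]
# local corners: +x forward(lens dir reversed later): lens axes x points from focus to lens => away from robot; front face at -.046, rear +.024
c=lambda x,y,z:[x,.037*y,.025*z]
F,B=-.046,.024
sc=[(c(F,-1,1),100,190),(c(B,-1,1),150,215),(c(B,1,1),316,206),(c(B,-1,-1),152,328),(c(B,1,-1),314,318)]
tp=[(c(B,1,1),68,80),(c(B,-1,1),220,81),(c(F,-1,1),222,235),(c(F,1,1),70,233)]
us=np.array([[300+a[1]/4,110+a[2]/4] for a in sc]);ut=np.array([[150+a[1]/4,50+a[2]/4] for a in tp])
foot=np.array([[150+258/4,50+336/4]])
def g(p):
    R,o=head(p);w=lambda l:np.array([a[0] for a in l])@R.T+o+R[:,0]*p[4]
    return np.r_[(proj(S,w(sc))-us).ravel(),(proj(T,w(tp))-ut).ravel(),(proj(T,[[p[0],p[1],.01]])-foot).ravel(), p[4]/.003]
r=least_squares(g,[.8,.1,0,.3,0]);print("head",r.x,np.round(r.fun,1))
R,o=head(r.x);print("lens",o-R[:,0]*.06,"focus",o-R[:,0]*.22);
for n,i in(("scene",S),("top",T)):
  print(n,proj(i,[o-R[:,0]*.06]))
E
```

```text
[[145.81045752 247.07189542]
 [153.81730769 227.64423077]
 [159.3452381  210.89285714]] [[363.         177.5       ]
 [358.77659574 205.63829787]
 [354.91397849 234.02150538]]
rack [ 0.57585885 -0.25515557 -0.18793718] [-0.   0.3 -1.   0.1 -0.4 -0.4 -0.5  0.2 -0.4  0.  -0.7 -0. ]
red [ 0.64462627 -0.26823386  0.072     ]
head [ 0.79982493  0.1161697  -0.03960954  0.31495717 -0.0023447 ] [-2.3 -0.7 -1.3 -0.6  0.3 -2.1 -1.5  0.9  0.3 -0.7 -2.5 -1.5  0.2 -1.
  0.3  0.3 -1.4  0.  -1.1 -1.7 -0.8]
lens [0.74282109 0.11842877 0.33141345] focus [0.59081087 0.12445298 0.28184933]
scene [[340.16827886 167.55204815]]
top [[188.92320567 115.1748043 ]]
```

```bash
cat >> h.py <<'E'
def yawdown(y,lean=0): # tool y = tablet x (yaw y), tool z = -tablet z, leaned
    A=(Ro.from_euler('z',y)*Ro.from_euler('y',-lean)).as_matrix()
    return np.c_[A[:,1],A[:,0],-A[:,2]]
def go(s,P,R):
    R0=Ro.from_quat(s['tcp_rot'])
    print("lin",np.round(R0.inv().apply(np.array(P)-s['position']),4),"twist",np.round((R0.inv()*Ro.from_matrix(R)).as_rotvec(degrees=True),2))
E
python3 - <<'E'
from rig import manip
from h import *
go(manip.sense(),[.645,-.268,.26],yawdown(-.188))
E
```

```text
lin [ 0.4747 -0.1376 -0.0286] twist [  0.   -0.  -54.6]
```

```bash
python3 -m inch '[{"twist":[0,0,-4],"linear":[0.025,-0.007,-0.01],"claw":0.6},{"twist":[0,0,-10],"linear":[0.075,-0.022,-0.03],"claw":0.6},{"twist":[0,0,-16],"linear":[0.13,-0.038,-0.03],"claw":0.6},{"twist":[0,0,-23],"linear":[0.19,-0.055,-0.03],"claw":0.6},{"twist":[0,0,-30],"linear":[0.25,-0.073,-0.03],"claw":0.6},{"twist":[0,0,-37],"linear":[0.31,-0.09,-0.03],"claw":0.6},{"twist":[0,0,-44],"linear":[0.37,-0.107,-0.03],"claw":0.6},{"twist":[0,0,-50],"linear":[0.42,-0.122,-0.029],"claw":0.6},{"twist":[0,0,-54.6],"linear":[0.46,-0.133,-0.029],"claw":0.6},{"twist":[0,0,-54.6],"linear":[0.475,-0.138,-0.029],"claw":0.6}]' 40
python3 - <<'E'
from rig import manip,cams
import cv2
from h import *
s=manip.sense();print(s['position'],s['q'],s['gripper_width'])
im=cams.capture("wrist");cv2.imwrite("pics/w1.png",im[...,::-1])
for l in("red_tablet_center","blue_tablet_center","lens"):
    print(l,[(round(d['conf'],2),d['bbox']) for d in cams.outline_of("wrist",l)[:2]])
c=cams.calibration("wrist");M=np.array(c['mount'])
def wproj(X):
    X=Ro.from_quat(s['tcp_rot']).inv().apply(np.atleast_2d(X)-s['position']);p=(X-M[:3,3])@M[:3,:3]
    th=np.arctan2(np.hypot(p[:,0],p[:,1]),p[:,2]);ph=np.arctan2(p[:,1],p[:,0]);return np.c_[c['cx']+c['fx']*th*np.cos(ph),c['cy']+c['fx']*th*np.sin(ph)]
A=yawdown(-.188);yd,xd=A[:,0],A[:,1]
for n,d in(("red",0),("blue",-.07)):
    C=np.array([.6446,-.2682,.132])+d*xd
    print(n,"pred ends top",np.round(wproj([C+.035*yd,C-.035*yd,C]),1).tolist())
E
```

```text
clock: 1.95
position: [0.6465, -0.2657, 0.2601]
tcp_rot: [0.77, 0.638, -0.0, -0.0]
ft_force: [0.5, -0.7, 1.1]
gripper_width: 0.0512
grip_force: 0.0
[ 0.64646179 -0.26571911  0.2600559 ] [-4.66738084e-01  2.14388920e-01  1.49998186e+00 -2.17797710e-05
  1.42754655e+00 -2.80708421e-01] 0.05119176541397431
red_tablet_center [(0.75, [253.7, 140.6, 263.5, 224.0])]
blue_tablet_center [(0.93, [180.2, 139.1, 205.9, 225.5])]
lens []
red pred ends top [[257.8, 150.3], [257.7, 220.5], [257.7, 186.6]]
blue pred ends top [[183.2, 151.0], [188.3, 219.8], [185.5, 186.6]]
```

View pics/w1.png

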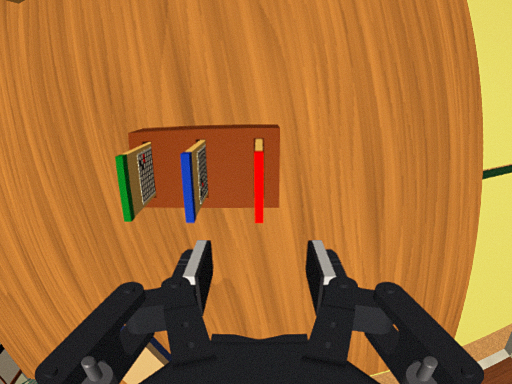

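The red band runs from about (259,150) to (259,222), within 2 px of the prediction, and lies midway between the fingers. I'll go down and grip.

```bash
python3 -m inch '[{"twist":[0,0,0],"linear":[-0.003,0,0.02],"claw":0.6},{"twist":[0,0,0],"linear":[-0.003,0,0.06],"claw":0.6},{"twist":[0,0,0],"linear":[-0.003,0,0.1],"claw":0.55},{"twist":[0,0,0],"linear":[-0.003,0,0.13],"claw":0.5},{"twist":[0,0,0],"linear":[-0.003,0,0.15],"claw":0.45},{"twist":[0,0,0],"linear":[-0.003,0,0.162],"claw":0.4},{"twist":[0,0,0],"linear":[-0.003,0,0.166],"claw":0.4},{"twist":[0,0,0],"linear":[-0.003,0,0.166],"claw":0.3},{"twist":[0,0,0],"linear":[-0.003,0,0.166],"claw":0.15},{"twist":[0,0,0],"linear":[-0.003,0,0.166],"claw":0}]' 40; python3 -m inch '[{"twist":[0,0,0],"linear":[0,0,0],"claw":0},{"twist":[0,0,0],"linear":[0,0,0],"claw":0},{"twist":[0,0,0],"linear":[0,0,0],"claw":0},{"twist":[0,0,0],"linear":[0,0,-0.005],"claw":0},{"twist":[0,0,0],"linear":[0,0,-0.015],"claw":0},{"twist":[0,0,0],"linear":[0,0,-0.03],"claw":0},{"twist":[0,0,0],"linear":[0,0,-0.05],"claw":0},{"twist":[0,0,0],"linear":[0,0,-0.07],"claw":0},{"twist":[0,0,0],"linear":[0,0,-0.085],"claw":0},{"twist":[0,0,0],"linear":[0,0,-0.09],"claw":0}]' 40
python3 - <<'E'
from rig import manip,cams
import cv2
s=manip.sense();print(s['position'],s['tcp_rot'],s['ft_force'])
im=cams.capture("wrist");cv2.imwrite("pics/w2.png",im[...,::-1])
E
```

```text
clock: 3.4
position: [0.6453, -0.2708, 0.0958]
tcp_rot: [0.77, 0.638, 0.0, 0.001]
ft_force: [0.5, 1.0, 2.1]
gripper_width: 0.0073
grip_force: 39.2
clock: 4.65
position: [0.6452, -0.2708, 0.1866]
tcp_rot: [0.77, 0.638, 0.001, 0.001]
ft_force: [-0.3, -0.2, -1.6]
gripper_width: 0.008
grip_force: 39.2
[ 0.645184   -0.27079575  0.18658944] [7.70372246e-01 6.37592931e-01 5.36481165e-04 1.25312753e-03] [-0.27750914 -0.21532637 -1.5906956 ]
```

View pics/w2.png

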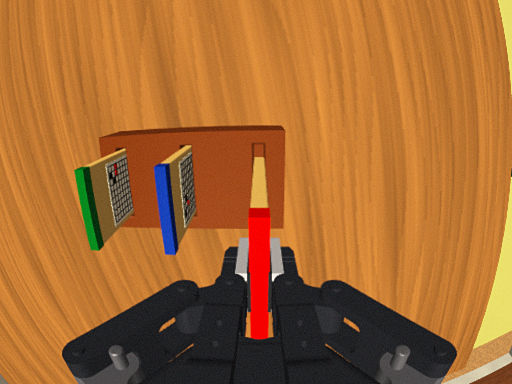

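The tablet is clear of the slot, upright and centred in the fingers (red band at col 259), and the other two are untouched. Next I'll go to a pose 3 cm short of the focus.

```bash
cat >> h.py <<'E'
OFF=np.array([.0024,0,.0238])
def tgt(p,back=0):
    R,o=head(p);A=yawdown(p[2],p[3]);return o-R[:,0]*(.22+back)-A@OFF,A
E
python3 - <<'E'
from rig import manip
from h import *
P,A=tgt([.7998,.1162,-.04,.315],.03);print(P)
go(manip.sense(),P,A)
E
```

```text
[0.55482733 0.12360221 0.29517484]
lin [ 0.3704 -0.1621 -0.1095] twist [-17.9    1.38  -8.4 ]
```

```bash
python3 -m inch '[{"twist":[0,0,0],"linear":[0.005,-0.003,-0.025],"claw":0},{"twist":[-1,0,0],"linear":[0.03,-0.013,-0.07],"claw":0},{"twist":[-3,0.2,-1.4],"linear":[0.075,-0.033,-0.1],"claw":0},{"twist":[-6,0.4,-2.8],"linear":[0.125,-0.055,-0.11],"claw":0},{"twist":[-9,0.6,-4.2],"linear":[0.18,-0.079,-0.11],"claw":0},{"twist":[-12,0.9,-5.6],"linear":[0.235,-0.103,-0.11],"claw":0},{"twist":[-15,1.1,-7],"linear":[0.29,-0.127,-0.11],"claw":0},{"twist":[-17,1.3,-8],"linear":[0.335,-0.147,-0.11],"claw":0},{"twist":[-17.9,1.4,-8.4],"linear":[0.362,-0.158,-0.11],"claw":0},{"twist":[-17.9,1.4,-8.4],"linear":[0.37,-0.162,-0.11],"claw":0}]' 40
python3 - <<'E'
from rig import manip,cams
import cv2
from h import *
for n in("wrist","scene"):
    s=manip.sense();print(s['position'].tolist(),s['tcp_rot'].tolist())
    im=cams.capture(n);cv2.imwrite(f"pics/{n}3.png",im[...,::-1])
    for l in("lens","red_tablet_center"):
        print(n,l,[(round(d['conf'],2),d['bbox']) for d in cams.outline_of(n,l)[:2]])
E
```

```text
clock: 5.95
position: [0.5534, 0.1248, 0.2933]
tcp_rot: [0.712, 0.685, 0.108, 0.111]
ft_force: [0.5, 0.7, 0.0]
gripper_width: 0.0074
grip_force: 39.3
[0.5534048374874166, 0.12482120417239664, 0.2933018965456417] [0.7115910309941814, 0.6852795796334116, 0.1078597393144695, 0.11133902721466242]
wrist lens [(0.88, [485.7, 175.6, 511.3, 271.1])]
wrist red_tablet_center [(0.75, [247.4, 155.7, 273.1, 340.4])]
[0.5545300010457406, 0.12299491439546476, 0.2938314043570206] [0.7123472345484397, 0.6844031793541894, 0.10789952493038368, 0.11185436084867219]
scene lens [(0.59, [322.3, 154.3, 380.4, 192.3]), (0.38, [263.2, 160.3, 434.2, 263.0])]
scene red_tablet_center [(0.9, [292.5, 125.8, 325.2, 180.8])]
```

View pics/wrist3.png

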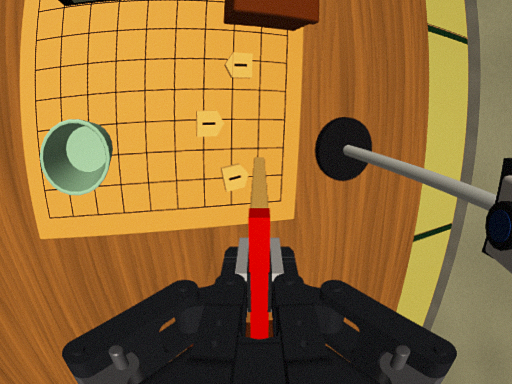

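The lens is at the picture's right edge, about (505,225), with the foot centre at (344,149). I'll tilt the tool to see the whole head.

```bash
python3 -m inch '[{"twist":[-3,0,0],"linear":[0,0,0],"claw":0},{"twist":[-7,0,0],"linear":[0,0,0],"claw":0},{"twist":[-12,0,0],"linear":[0,0,0],"claw":0},{"twist":[-17,0,0],"linear":[0,0,0],"claw":0},{"twist":[-21,0,0],"linear":[0,0,0],"claw":0},{"twist":[-24,0,0],"linear":[0,0,0],"claw":0},{"twist":[-25,0,0],"linear":[0,0,0],"claw":0},{"twist":[-25,0,0],"linear":[0,0,0],"claw":0},{"twist":[-25,0,0],"linear":[0,0,0],"claw":0},{"twist":[-25,0,0],"linear":[0,0,0],"claw":0}]' 40
python3 - <<'E'
from rig import manip,cams
import cv2,json
s=manip.sense();json.dump([s['position'].tolist(),s['tcp_rot'].tolist()],open("w4.json","w"));print(s['q'])
im=cams.capture("wrist");cv2.imwrite("pics/w4.png",im[...,::-1])
print([(round(d['conf'],2),d['bbox']) for d in cams.outline_of("wrist","lens")[:2]])
cv2.imwrite("pics/w4c.png",cv2.resize(im[130:280,312:512,::-1],None,fx=4,fy=4,interpolation=cv2.INTER_CUBIC))
E
```

```text
clock: 7.5
position: [0.5549, 0.1232, 0.2947]
tcp_rot: [0.671, 0.644, 0.254, 0.264]
ft_force: [-0.1, 0.5, -0.3]
gripper_width: 0.0075
grip_force: 39.3
[ 0.20345236 -0.49694844  2.20265045 -0.25139803  0.71687988  0.37224448]
[(0.73, [412.3, 147.8, 484.2, 231.5])]
```

View pics/w4c.png

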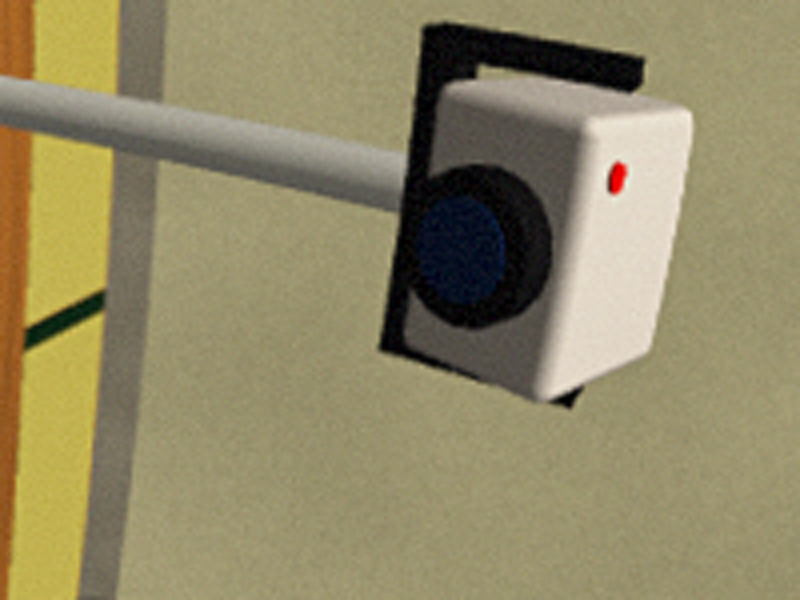

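The crop shows the dark blue lens centred at about (427,192) in the full picture. The front and top faces of the head are fully visible, so I'll refit with these points.

```bash
cat > fit.py <<'E'
from rig import manip,cams
from h import *
import json
from scipy.optimize import least_squares
S,T=cams.calibration("scene"),cams.calibration("top");c=cams.calibration("wrist");M=np.array(c['mount'])
def wproj(X,pos,q):
    X=Ro.from_quat(q).inv().apply(np.atleast_2d(X)-np.array(pos));p=(X-M[:3,3])@M[:3,:3]
    th=np.arctan2(np.hypot(p[:,0],p[:,1]),p[:,2]);ph=np.arctan2(p[:,1],p[:,0]);return np.c_[c['cx']+c['fx']*th*np.cos(ph),c['cy']+c['fx']*th*np.sin(ph)]
k=lambda x,y,z:[x,.037*y,.025*z]
F,B=-.046,.024
wr=[([-.06,0,0],461,250),(k(F,1,1),590,120),(k(F,-1,1),543,402),(k(F,1,-1),438,82),(k(F,-1,-1),402,348),(k(B,1,1),694,110),(k(B,-1,1),652,354)]
tp=[(k(B,1,1),68,80),(k(B,-1,1),220,81),(k(F,-1,1),222,235),(k(F,1,1),70,233)]
uw=np.array([[312+a[1]/4,130+a[2]/4] for a in wr]);ut=np.array([[150+a[1]/4,50+a[2]/4] for a in tp])
foot=np.array([[150+258/4,50+336/4]])
pose=json.load(open("w4.json"));ww=np.array([3,1,1,1,1,.7,.7])[:,None]
def g(p):
    R,o=head(p);w=lambda l:np.array([a[0] for a in l])@R.T+o
    return np.r_[((wproj(w(wr),*pose)-uw)*ww).ravel(),(proj(T,w(tp))-ut).ravel()*.5,(proj(T,[[p[0],p[1],.01]])-foot).ravel()*.7]
r=least_squares(g,[.8,.116,-.04,.315],loss='soft_l1')
J=r.jac;print("head",r.x,"sd",np.sqrt(np.diag(np.linalg.inv(J.T@J))));print(np.round(g(r.x),1))
R,o=head(r.x);print("lens",o-R[:,0]*.06,"focus",o-R[:,0]*.22)
P,A=tgt(r.x);print(P);go(manip.sense(),P,A)
E
python3 fit.py
```

```text
head [ 0.79825621  0.1142035  -0.03703987  0.3174472 ] sd [0.00196131 0.00103537 0.01674987 0.01093408]
[ 0.1  0.1  1.9 -0.  -0.6  3.  -1.4 -1.2 -2.1 -0.5  1.5 -0.7  0.2  0.7
 -0.8 -1.   0.6 -0.8  0.7 -0.1 -0.2 -0.2 -0.3 -0.8]
lens [0.74129318 0.11631437 0.33127146] focus [0.58939179 0.12194336 0.28132869]
[0.58187902 0.11982011 0.30393953]
lin [-0.0024  0.0263  0.0116] twist [24.75  0.03 -0.19]
```

Both fits agree to within 3 mm and 0.01 rad, so I'll make the final move.

```bash
python3 -m inch '[{"twist":[3,0,0],"linear":[0,0,0],"claw":0},{"twist":[8,0,0],"linear":[0,0.002,0.001],"claw":0},{"twist":[13,0,0],"linear":[-0.001,0.006,0.003],"claw":0},{"twist":[18,0,0],"linear":[-0.001,0.012,0.005],"claw":0},{"twist":[22,0,0],"linear":[-0.002,0.018,0.008],"claw":0},{"twist":[24,0,-0.1],"linear":[-0.002,0.023,0.01],"claw":0},{"twist":[24.8,0,-0.2],"linear":[-0.0024,0.0263,0.0116],"claw":0},{"twist":[24.8,0,-0.2],"linear":[-0.0024,0.0263,0.0116],"claw":0},{"twist":[24.8,0,-0.2],"linear":[-0.0024,0.0263,0.0116],"claw":0},{"twist":[24.8,0,-0.2],"linear":[-0.0024,0.0263,0.0116],"claw":0}]' 40
python3 - <<'E'
from rig import manip,cams
import cv2
from h import *
p=[.79826,.1142,-.037,.3174]
P,A=tgt(p);s=manip.sense();go(s,P,A)
C=s['position']+Ro.from_quat(s['tcp_rot']).apply(OFF);X=Ro.from_quat(s['tcp_rot']).as_matrix();z=-X[:,2]
top=C+.06*z;tx=X[:,0]
a=cams.capture("scene");b=cams.capture("wrist");t=cams.capture("top")
print("pred scene top ends",proj(cams.calibration("scene"),[top+.035*tx,top-.035*tx]),"top view",proj(cams.calibration("top"),[top+.035*tx,top-.035*tx]))
f=lambda im,x,y,w,h:cv2.resize(im[y:y+h,x:x+w,::-1],(400,480),interpolation=cv2.INTER_CUBIC)
cv2.imwrite("pics/f.png",np.hstack([f(a,280,100,100,120),f(t,150,80,100,120)]))
E
```

```text
clock: 8.85
position: [0.5812, 0.1199, 0.3036]
tcp_rot: [0.711, 0.685, 0.109, 0.114]
ft_force: [0.9, -0.9, -0.9]
gripper_width: 0.0073
grip_force: 39.3
lin [-0.0001  0.0008 -0.0001] twist [-0.05  0.03  0.02]
pred scene top ends [[327.83745751 127.40049547]
 [297.43298568 129.68735635]] top view [[167.10632633 203.67058435]
 [204.42561963 204.36756707]]
```

View pics/f.png

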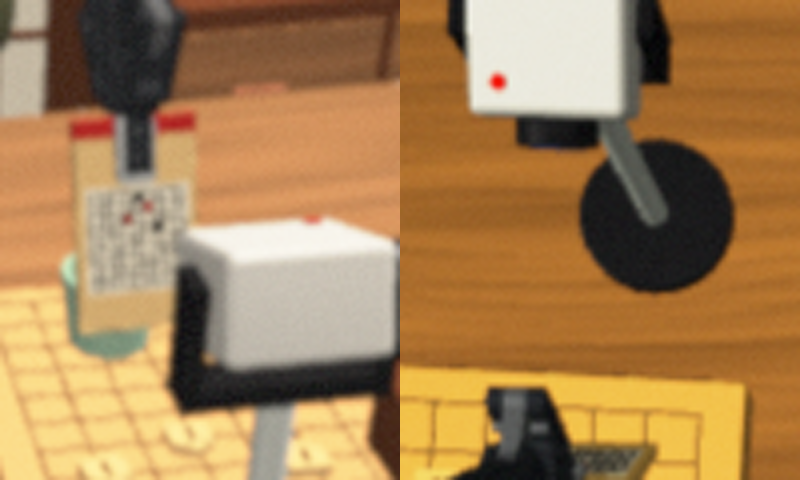

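The tablet is in the fingers with its diagram towards the lens. Its top corners are at about (328,129) and (297,129) in the scene view, as predicted. I'll hand in.

```bash
python3 -c "
from rig import manip
print(manip.close_job())"
```

```text
the job is handed in; nothing more can be done
None
```

I drew the red tablet straight up out of its slot and handed the job in while holding it about 16 cm in front of the lens, leaned to match, with the diagram facing the camera; the judge's verdict was not shown.

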